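# Crosswise stack of tapered sugar bars on the trivet board

### The arm

A 6-joint arm with a two-finger parallel gripper is mounted at the origin on the work surface. World frame = base frame: x ahead of the robot, y to its left, z up, the work surface at z = 0. Lengths are in mm, angles in rad, forces in N, time in s.
With the tool pointing down it reaches from about 350 to 775 mm from the base axis. Payload 7.3 kg.
Tool frame: the origin (TCP) lies midway between the tips of the shut fingers; the grasp point (between the pads) lies 19 mm behind it; z points along the fingers, y is the line along which they close (so a half turn about z gives the same grasp; the last joint's range is limited). The gripper opens to 92 mm and grips with 3 to 60 N. Pads are 19 mm wide; open, the fingers measure 130 mm over their backs; the gripper's body (75 mm by 190 mm) begins 47 mm behind the grasp point.
Start: joints at [0.99, 0.342, 1.524, -0, 1.275, -0.146], TCP at [221.134, 476.177, 226.741] pointing down, gripper open.
Joint ranges: [-2.53, 2.53], [-0.77, 2.02], [0.04, 2.7], [-1, 4.14], [0.28, 2.66], [-3.11, 3.11]. Speed limits (rad/s): [2.57, 2.57, 3.14, 3.14, 3.14, 3.14].

### API

Orientations are given as [roll, pitch, yaw] about the fixed x, y, z axes, in that order (R = Rz(yaw) Ry(pitch) Rx(roll)).
In Python, from plant import bot gives the robot as it stands. The module is installed in compiled form; this text tells all that it offers.
- The arm moves only by the shell command python3 -m crank 'ROWS' [OPENING]. ROWS is JSON, a list of rows, each a list of 6 numbers: the shift along the tool's x, y, z in m, then the turn, a rotation vector about the tool's x, y, z in rad. In form: [[dx, dy, dz, wx, wy, wz], ...]. A call has 1 to 5 rows; each row shifts and turns the commanded pose from where the row before left it, along the tool's axes as they then stand; what a row does not reach is not made up. A row lasts 1/8 s, in which the tool goes at most 62.5 mm and 10.7 degrees, less where a joint would pass 70% of its speed; a pose out of reach is approached as far as the arm can. A call is refused whole if a number of a shift passes 0.0625 or a number of a turn 0.188, either way. A call with a gripper value outside its range is refused whole. OPENING is the opening in per cent of the stroke, from 0 (shut) to 100 (fully open), set as the call begins (- or left out, the last holds). The fingers move at their own pace and stop on an object; the grip force is fixed at half the most. Time passes only in rows, so rows that do not move let the fingers close. It gives the time, the measured TCP pose, the force, the opening and the grip force at its end, in the units of the state.
- bot.get_obs(): the state, without advancing time (a new reading comes with each control period).
- bot.capture(name): name is "side" or "top" or "wrist"; returns a dict with "color" (400x640x3 uint8, blue, green, red), "fov_y" (degrees; the focal length in pixels is half the picture's height over the tangent of half this angle, whatever the lens; pixels are square), "cx", "cy" (the principal point, pixels), "extrinsics" (4x4, takes a point from world to camera coordinates); the wrist camera has in their place "tool_from_camera" (4x4, takes a point from camera to tool coordinates, whose origin is the TCP and whose axes are the flange's). Camera axes: x right, y up, looking along -z (the intrinsics and any distortion apply to the point x, -y, -z); pixel columns grow to the right and rows downward; lengths in mm; the calibration is good to about 2 mm. A picture is of the moment at which its call begins: read the wrist's pose just before it. There is no depth.
- bot.close_job(): hands the job in; it is judged then, once.
The state is a dict: "time": time; "joint_positions": joint angles; "dq": joint speeds; "tau": joint torques, N m; "tool_pos": TCP position; "tcp_rot": TCP orientation; "contact_force": force on the tool from outside, world axes, zero at the start; "moment": the same for the moment, N m; "grip_width": finger opening in mm; "finger_force": force on a finger pad.
Only numpy, scipy, OpenCV 4.12 (cv2) and the standard library are available. Lean on these libraries where they do the work, as an engineer would, in place of code of your own. Each camera call takes 0.05 s, during which the arm holds its last target. There are 200 camera calls.

### The job

Stack the four cane-sugar bars on the trivet board in two crossed layers, keeping each bar the way up it lies now (broad or narrow face down), so that the stack is flat and square with its sides about flush: first lay the black bar lengthwise, centred on the blue strip, then the red-brown bar the same way on the white strip. Then lay the golden bar crosswise over both at the board's red end, its outer long side in line with the ends of the lower bars, and last the cream bar likewise over both at the other end. Let go of each bar once it is laid, and leave the pot lid, spoon rest and scoop where they are.

Things in the scene. Friction and masses are not known exactly. Their poses are not given: they have to be found in the camera images.
- black_bar: a cane-sugar bar moulded with tapered sides, near-black (molasses), 116 long x 44 wide x 32 high, about 190 g. Its ends and a 14 mm high band next to the broad (44 mm) face are upright; beyond the band the long sides slope in to the 30 mm wide narrow face. It lies broad face down (the 44 mm wide band is 0 to 14 mm above its underside) and stays that way up. Origin: centre of its underside as it lies; x along its length, y across, z up.
- red_bar: a cane-sugar bar moulded with tapered sides, red-brown, 116 long x 44 wide x 32 high, about 190 g. Its ends and a 14 mm high band next to the broad (44 mm) face are upright; beyond the band the long sides slope in to the 30 mm wide narrow face. It lies narrow face down (the 44 mm wide band is 18 to 32 mm above its underside) and stays that way up. Origin: centre of its underside as it lies; x along its length, y across, z up.
- gold_bar: a cane-sugar bar moulded with tapered sides, golden yellow, 116 long x 44 wide x 32 high, about 190 g. Its ends and a 14 mm high band next to the broad (44 mm) face are upright; beyond the band the long sides slope in to the 30 mm wide narrow face. It lies narrow face down (the 44 mm wide band is 18 to 32 mm above its underside) and stays that way up. Origin: centre of its underside as it lies; x along its length, y across, z up.
- cream_bar: a cane-sugar bar moulded with tapered sides, pale cream, 116 long x 44 wide x 32 high, about 190 g. Its ends and a 14 mm high band next to the broad (44 mm) face are upright; beyond the band the long sides slope in to the 30 mm wide narrow face. It lies broad face down (the 44 mm wide band is 0 to 14 mm above its underside) and stays that way up. Origin: centre of its underside as it lies; x along its length, y across, z up.
- board: pale wooden trivet board, 180 (x) x 160 (y) x 15 thick, fixed to the table, flat on top. Two flush strips 116 x 44 run along its x axis: blue centred at y = +36 mm, white at y = -36 mm. A red painted band, 14 mm wide, runs across it along its +x end. Origin: centre of its underside, z up, so its top is 15 mm above the origin. A flush square stack has the upper bars' middles at x = +36 mm (golden) and x = -36 mm (cream), y = 0, their undersides 47 mm above the origin.
- pot_lid: bystander: steel pot lid lying beside the pot, 226 diameter, 53 high with its black knob; origin at the centre of its underside
- spoon_rest: bystander: blue ceramic spoon rest, round dish 104 diameter, 16 high, with a tab reaching 93 mm from its centre along -x; origin at the centre of the dish's underside
- scoop: bystander: yellow plastic scoop, round cup 72 diameter, 42 high, flat handle reaching 133 mm from its centre along -x; origin at the centre of the cup's underside
Things that resemble listed ones, but are neither listed nor needed, are in the scene too. Of the things that look like the cream_bar, the middle-sized one is meant.

How it is judged (in metres and radians):
On the way, in this order (a step that is already met when the one before it is completed fails the run):
1. black bar lies lengthwise on the blue strip, let go (x of black_bar in the frame of board between -0.015 and 0.015 m and y of black_bar in the frame of board between 0.024 and 0.048 m and z of black_bar in the frame of board between 0.01 and 0.02 m and angle between black_bar's own z axis and vertical below 0.1 rad and angle between the x axis of black_bar and the x axis of board, either way round below 0.2 rad and contact force between the fingers and black_bar below 0.1 N and linear speed of black_bar below 0.02 m/s and angular speed of black_bar below 0.2 rad/s), for 0.2 s.
2. red-brown bar lies lengthwise on the white strip, let go (x of red_bar in the frame of board between -0.015 and 0.015 m and y of red_bar in the frame of board between -0.048 and -0.024 m and z of red_bar in the frame of board between 0.01 and 0.02 m and angle between red_bar's own z axis and vertical below 0.1 rad and angle between the x axis of red_bar and the x axis of board, either way round below 0.2 rad and contact force between the fingers and red_bar below 0.1 N and linear speed of red_bar below 0.02 m/s and angular speed of red_bar below 0.2 rad/s), for 0.2 s.
3. golden bar lies across both lower bars at the red end, let go (x of gold_bar in the frame of board between 0.024 and 0.048 m and y of gold_bar in the frame of board between -0.015 and 0.015 m and z of gold_bar in the frame of board between 0.042 and 0.052 m and angle between gold_bar's own z axis and vertical below 0.1 rad and angle between the x axis of gold_bar and the y axis of board, either way round below 0.2 rad and contact force between the fingers and gold_bar below 0.1 N and linear speed of gold_bar below 0.02 m/s and angular speed of gold_bar below 0.2 rad/s), for 0.2 s.
4. cream bar lies across both lower bars at the plain end, let go (x of cream_bar in the frame of board between -0.048 and -0.024 m and y of cream_bar in the frame of board between -0.015 and 0.015 m and z of cream_bar in the frame of board between 0.042 and 0.052 m and angle between cream_bar's own z axis and vertical below 0.1 rad and angle between the x axis of cream_bar and the y axis of board, either way round below 0.2 rad and contact force between the fingers and cream_bar below 0.1 N and linear speed of cream_bar below 0.02 m/s and angular speed of cream_bar below 0.2 rad/s), for 0.2 s.
At the end, for the whole second after the job is handed in: All four bars in their stated places on the board, each the way up it started, released and at rest: within 12 mm sideways and 15 mm lengthwise of the flush square stack, 5 mm in height, 0.2 rad of square and 0.1 rad of level (all of step 1 and all of step 2 and all of step 3 and all of step 4); the robot touches nothing.
It fails at once if the pot lid is pushed more than 20 mm or tipped (distance of pot_lid from where it was at the start of the episode above 0.02 m or angle between pot_lid's own z axis and vertical above 0.3 rad).
It fails at once if the spoon rest is pushed more than 20 mm or tipped (distance of spoon_rest from where it was at the start of the episode above 0.02 m or angle between spoon_rest's own z axis and vertical above 0.3 rad).
It fails at once if the scoop is pushed more than 20 mm or tipped (distance of scoop from where it was at the start of the episode above 0.02 m or angle between scoop's own z axis and vertical above 0.3 rad).
It also fails if it takes over 96 s, if anything falls off the work surface, if the arm or the gripper's body presses on something with over 40 N, if the wrist force passes 120 N, or if a joint passes its speed limit or range.

## Working session

There is one attempt and no reset: what is moved stays moved. The work goes in short steps, Python scripts to look and compute and a shell command to move; the robot and the scene stay as the last step left them, time stands still between calls to the robot, and variables do not carry over. Pictures are saved under pics/ and viewed, at most 14 in all, crops included, and the job is handed in when it is done.

```bash
mkdir -p pics
python3 - <<'E'
from plant import bot
import cv2,numpy as np
print(bot.get_obs())
for n in("side","top"):
    c=bot.capture(n); cv2.imwrite(f"pics/{n}0.png",c["color"]); print(n,{k:(np.round(v,4).tolist() if k!='color' else 0) for k,v in c.items()})
E
```

```text
{'time': 0.0, 'joint_positions': array([ 9.90035155e-01,  3.42696431e-01,  1.52503071e+00, -4.00444534e-05,
        1.27537133e+00, -1.46007129e-01]), 'dq': array([-0.00024238,  0.00142478,  0.00173556,  0.00058806, -0.001107  ,
        0.00050484]), 'tau': array([ 1.23628652e-04, -4.31256759e+01, -2.44217688e+01,  7.16289645e-02,
        5.61873545e-02, -1.03188765e-04]), 'tool_pos': array([220.89188936, 475.81965098, 226.0538189 ]), 'tcp_rot': array([-3.14009728e+00, -1.81195367e-04,  2.70685016e+00]), 'contact_force': array([ 0.01744975, -0.03753333,  0.8947081 ]), 'moment': array([-0.02772519, -0.01724711, -0.01114398]), 'finger_force': 0.0, 'grip_width': 91.83825909354181}
side {'color': 0, 'fov_y': 55.1324, 'cx': 318.4972, 'cy': 202.8221, 'extrinsics': [[0.9497, -0.313, -0.0051, -443.5981], [0.1691, 0.4991, 0.8499, -175.851], [-0.2635, -0.8081, 0.5269, -953.053], [0.0, 0.0, 0.0, 1.0]]}
top {'color': 0, 'fov_y': 47.5568, 'cx': 315.8917, 'cy': 203.0034, 'extrinsics': [[-0.0256, -0.9996, -0.0079, 132.7428], [0.9933, -0.0264, 0.1126, -476.6639], [-0.1128, -0.0049, 0.9936, -1213.409], [0.0, 0.0, 0.0, 1.0]]}
```

View pics/top0.png

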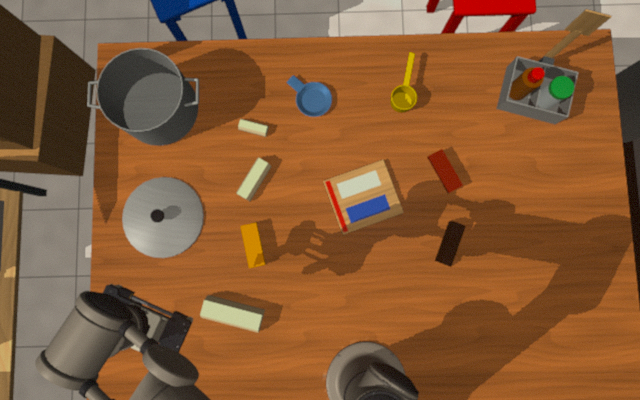

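View pics/side0.png

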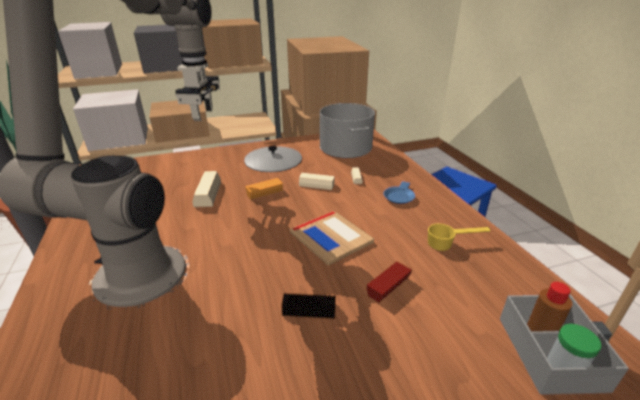

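Top view: black bar at (451,244), red-brown at (445,171), gold at (253,245), board at (363,196) with its red band on the left. Three things look like the cream bar: small at (253,128), middle at (254,179) and large at (232,314). The one at (254,179) fits, being the middle-sized. I'll measure these and confirm it with a crop.

```bash
cat > h.py <<'E'
from plant import bot
import cv2,numpy as np
from scipy.spatial.transform import Rotation as R
def cam(name):
    o=bot.get_obs(); c=bot.capture(name)
    f=200/np.tan(np.radians(c["fov_y"])/2)
    if name=="wrist":
        T=np.eye(4);T[:3,:3]=R.from_euler("xyz",o["tcp_rot"]).as_matrix();T[:3,3]=o["tool_pos"]
        W=T@c["tool_from_camera"]
    else: W=np.linalg.inv(c["extrinsics"])
    return c["color"],(f,c["cx"],c["cy"],W),o
def ray(P,px,z):
    f,cx,cy,W=P; px=np.atleast_2d(np.asarray(px,float))
    d=np.c_[(px[:,0]-cx)/f,-(px[:,1]-cy)/f,-np.ones(len(px))]@W[:3,:3].T
    t=(z-W[2,3])/d[:,2]
    return W[:3,3]+d*t[:,None]
def blob(img,lo,hi,roi=None,minarea=60):
    m=cv2.inRange(cv2.cvtColor(img,cv2.COLOR_BGR2HSV),lo,hi)
    if roi: 
        k=np.zeros_like(m);x0,y0,x1,y1=roi;k[y0:y1,x0:x1]=255;m&=k
    m=cv2.morphologyEx(m,cv2.MORPH_OPEN,np.ones((3,3),np.uint8))
    cs=[c for c in cv2.findContours(m,cv2.RETR_EXTERNAL,cv2.CHAIN_APPROX_NONE)[0] if cv2.contourArea(c)>minarea]
    return max(cs,key=cv2.contourArea)[:,0,:] if cs else None
def rect(P,cnt,z):
    w=ray(P,cnt,z)[:,:2]
    (c,s,a)=cv2.minAreaRect(w.astype(np.float32))
    if s[0]<s[1]: s=s[::-1];a+=90
    a=(a+90)%180-90
    return np.round(c,1),np.round(s,1),round(a,1)
COL=dict(black=((0,0,0),(180,255,40)),red=((0,150,60),(8,255,170)),gold=((15,150,120),(28,255,255)),cream=((20,20,140),(45,110,255)),blue=((110,120,80),(125,255,255)))
E
python3 - <<'E'
from h import *
i,P,o=cam("top")
ROI=dict(black=(425,210,475,275),red=(420,140,470,200),gold=(232,215,275,275),cream=(232,150,278,205))
for k,r in ROI.items():
    c=blob(i,*COL[k],r); print(k,None if c is None else (rect(P,c,16),len(c)))
for r in((232,112,275,142),(190,290,275,340)):
    print("other",rect(P,blob(i,*COL["cream"],r),16))
c=blob(i,*COL["blue"],(340,190,395,225));print("blue",rect(P,c,15))
for n,r in(("red band",(320,175,350,235)),):
    c=blob(i,(0,170,120),(6,255,255),r);print(n,rect(P,c,15))
c=blob(i,(0,0,190),(180,60,255),(330,165,390,205));print("white",rect(P,c,15))
cv2.imwrite("pics/crop1.png",cv2.resize(i[100:345,180:500],None,fx=2.4,fy=2.4,interpolation=2))
E
```

```text
black None
red ((array([ 562.5, -239.5]), array([114.2,  47.6]), 25.9), 101)
gold ((array([371.1, 297.3]), array([122.1,  48.9]), 11.2), 118)
cream ((array([556.7, 295.9]), array([118.5,  33.9]), -31.9), 89)
other (array([701.9, 294.5]), array([81. , 28.9]), 73.4)
other (array([184.1, 357.6]), array([163.3,  46.1]), 74.2)
blue (array([463.1, -21.4]), array([111.4,  39.7]), -71.8)
red band (array([472.2,  64.5]), array([143.8,  11.9]), 18.4)
white (array([531.3,   1.3]), array([114.3,  43.2]), -71.4)
```

View pics/crop1.png

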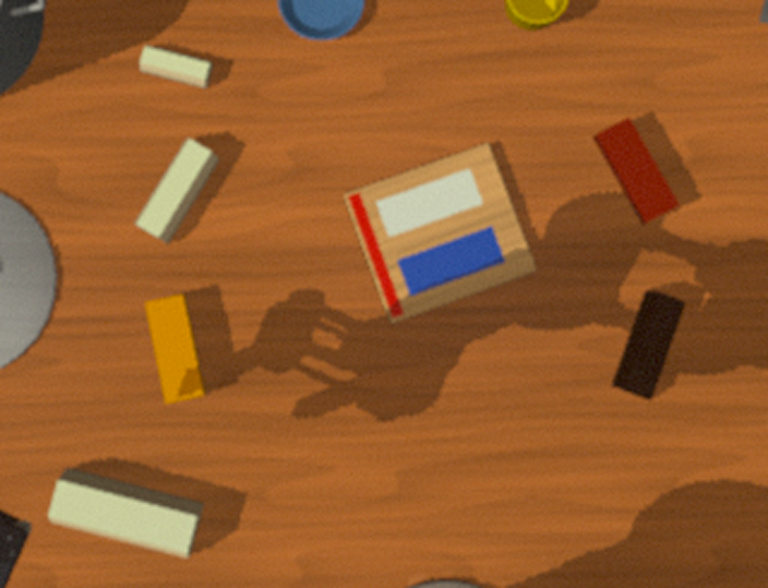

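The crop confirms the cream bar at (177,189) in the crop, full image (254,179): 118 mm long, against about 81 mm and 163 mm for the other two. The strip spacing comes out at 71.8 mm (expected 72), so the calibration is sound.

```bash
cat >> h.py <<'E'
def togo(x,y,z,yaw_deg,o=None,note=""):
    o=o or bot.get_obs(); M=R.from_euler("xyz",o["tcp_rot"]).as_matrix()
    d=M.T@(np.array([x,y,z])-o["tool_pos"])/1000
    G=(R.from_euler("z",yaw_deg,degrees=True)*R.from_euler("x",np.pi)).as_matrix()
    w=R.from_matrix(M.T@G).as_rotvec()
    print(note,"t",round(o["time"],2),"pos",np.round(o["tool_pos"],1),"yaw",round(np.degrees(o["tcp_rot"][2]),1),"shift m",np.round(d,4),"then turn",np.round(w,3))
E
python3 - <<'E'
from h import *
i,P,o=cam("top")
r=(425,210,475,275);v=cv2.cvtColor(i,cv2.COLOR_BGR2HSV)
print(v[243,450],v[255,447],v[243,470],v[215,440])
c=blob(i,(0,0,0),(180,255,60),r); print(rect(P,c,16))
togo(450,100,226,161,note="via")
togo(387,-243,226,161,note="black")
E
```

```text
[ 11 153  45] [  8 172  37] [ 13 191 112] [ 12 185 117]
(array([ 362.8, -242.5]), array([115.7,  44.7]), -22.2)
via t 0.2 pos [221.  476.  226.3] yaw 155.1 shift m [-0.3661 -0.2445  0.0005] then turn [-0.001 -0.    -0.103]
black t 0.2 pos [221.  476.  226.3] yaw 155.1 shift m [-0.4534 -0.5821  0.0008] then turn [-0.001 -0.    -0.103]
```

```bash
python3 -m crank '[[-0.0458,-0.0306,0,0,0,0],[-0.0458,-0.0306,0,0,0,0],[-0.0458,-0.0306,0,0,0,0],[-0.0458,-0.0306,0,0,0,0]]' 100
python3 -m crank '[[-0.0458,-0.0306,0,0,0,0],[-0.0458,-0.0306,0,0,0,0],[-0.0458,-0.0306,0,0,0,0],[-0.0458,-0.0306,0,0,0,0]]'
python3 -m crank '[[-0.0094,-0.0497,0,0,0,0],[-0.0094,-0.0497,0,0,0,0],[-0.0094,-0.0497,0,0,0,0],[-0.0094,-0.0497,0,0,0,0]]'
python3 -m crank '[[-0.0094,-0.0497,0,0,0,0],[-0.0094,-0.0497,0,0,0,0],[-0.0094,-0.0497,0,0,0,0],[0,0,0,0,0,-0.047],[0,0,0,0,0,0]]'
python3 - <<'E'
from h import *
i,P,o=cam("wrist"); cv2.imwrite("pics/w1.png",i)
print(P[1:3],np.round(P[3],2).tolist())
c=blob(i,(0,0,0),(180,255,60),minarea=500); print(rect(P,c,32),rect(P,c,14))
togo(362.8,-242.5,100,157.8)
E
```

```text
time: 0.7
tool_pos: [336.3, 286.5, 226.8]
tcp_rot: [3.141, 0.0, 2.707]
contact_force: [-0.4, -0.7, 0.4]
grip_width: 91.9
finger_force: 0.0
time: 1.2
tool_pos: [451.0, 98.1, 226.8]
tcp_rot: [3.141, 0.0, 2.707]
contact_force: [-0.0, 0.6, 0.3]
grip_width: 91.9
finger_force: 0.0
time: 1.7
tool_pos: [400.1, -97.8, 226.7]
tcp_rot: [3.141, 0.0, 2.707]
contact_force: [0.5, -1.3, 0.4]
grip_width: 91.7
finger_force: 0.0
time: 2.33
tool_pos: [363.1, -243.8, 226.5]
tcp_rot: [3.141, -0.0, 2.752]
contact_force: [-0.5, -0.4, -0.4]
grip_width: 91.4
finger_force: 0.0
(321.68055646263787, 199.91144547149895) [[0.38, -0.89, -0.25, 296.91], [0.93, 0.37, 0.1, -217.11], [0.0, -0.27, 0.96, 384.92], [0.0, 0.0, 0.0, 1.0]]
(array([ 521.4, -310.2]), array([767.7, 205.5]), 67.7) (array([ 532.8, -315. ]), array([806.9, 216. ]), 67.7)
 t 2.38 pos [ 363.3 -243.3  226.5] yaw 157.7 shift m [0.0007 0.0005 0.1265] then turn [ 0.    -0.    -0.001]
```

View pics/w1.png

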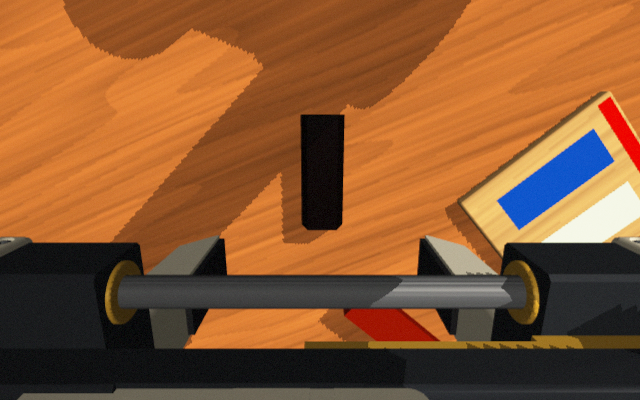

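The wrist view shows the black bar upright at (322,172), parallel to the fingers, with the board on the right and its blue strip at (555,180). I'll measure both using ROIs.

Run:
```python
from h import *
i,P,o=cam("wrist")
c=blob(i,(0,0,0),(180,255,50),(285,95,360,238)); print(rect(P,c,32),rect(P,c,14),rect(P,c,0), cv2.boundingRect(c))
b=blob(i,*COL["blue"],(480,100,640,240)); print("blue",rect(P,b,15))
x,y=c.T; h=(y<150); print(rect(P,c,23))
togo(362.8,-242.5,100,157.8)
```

```text
(array([ 363.1, -243.3]), array([116. ,  41.1]), -22.9) (array([ 366.5, -244.6]), array([121.9,  43.2]), -22.9) (array([ 369.1, -245.7]), array([126.5,  44.8]), -22.9) (301, 115, 43, 115)Traceback (most recent call last):
  File "<stdin>", line 4, in <module>
  File "h.py", line 25, in rect
    w=ray(P,cnt,z)[:,:2]
      ~~~^^^^^^^^^
  File "h.py", line 14, in ray
    d=np.c_[(px[:,0]-cx)/f,-(px[:,1]-cy)/f,-np.ones(len(px))]@W[:3,:3].T
                             ~~^^^^^
IndexError: index 1 is out of bounds for axis 1 with size 1
```

```bash
sed -i 's/blue=((110/blue=((100/' h.py
python3 -m crank '[[0,0,0.055,0,0,0],[0,0,0.055,0,0,0],[0,0,0.055,0,0,0],[0,0,0.035,0,0,0],[0,0,0.0225,0,0,0]]'
python3 -m crank '[[0,0,0,0,0,0],[0,0,0,0,0,0],[0,0,0,0,0,0],[0,0,0,0,0,0],[0,0,0,0,0,0]]' 20
python3 -m crank '[[0,0,0,0,0,0],[0,0,0,0,0,0],[0,0,0,0,0,0],[0,0,0,0,0,0]]'
```

```text
time: 3.05
tool_pos: [363.3, -242.2, 2.7]
tcp_rot: [3.141, -0.002, 2.755]
contact_force: [-0.3, -0.2, 0.2]
grip_width: 91.7
finger_force: 0.0
time: 3.68
tool_pos: [363.6, -243.6, 4.6]
tcp_rot: [-3.141, 0.001, 2.754]
contact_force: [-0.2, -0.5, 0.4]
grip_width: 46.4
finger_force: 0.0
time: 4.18
tool_pos: [363.6, -243.6, 4.6]
tcp_rot: [-3.141, 0.001, 2.754]
contact_force: [-0.1, 0.6, 5.0]
grip_width: 43.5
finger_force: 30.0
```

```bash
python3 -m crank '[[0,0,-0.05,0,0,0],[0,0,-0.055,0,0,0],[0,0,-0.055,0,0,0],[0,0,-0.03,0,0,0],[0,0,0,0,0,0]]'
python3 - <<'E'
from h import *
i,P,o=cam("wrist"); cv2.imwrite("pics/w2.png",i)
b=blob(i,*COL["blue"],minarea=300); print("blue w",None if b is None else (rect(P,b,15),cv2.boundingRect(b)))
i,P,o=cam("top")
b=blob(i,*COL["blue"],(330,160,410,240)); print("blue t",rect(P,b,15))
w=blob(i,(0,0,170),(180,80,255),(330,165,390,205)); print("white t",rect(P,w,15))
togo(463,-21.4,190,108.4)
E
```

```text
time: 4.8
tool_pos: [364.2, -244.1, 195.7]
tcp_rot: [-3.14, 0.004, 2.754]
contact_force: [-0.4, 0.6, -2.8]
grip_width: 44.0
finger_force: 30.0
blue w ((array([465.1, -20.7]), array([115.7,  42.9]), -71.7), (514, 131, 126, 106))
blue t (array([463. , -21.4]), array([111.4,  39.5]), -71.8)
white t (array([531.4,   1.2]), array([116.6,  44.9]), -71.7)
 t 4.9 pos [ 362.8 -242.9  192.9] yaw 157.8 shift m [-0.009   0.2429  0.0031] then turn [-0.    -0.002  0.862]
```

View pics/w2.png

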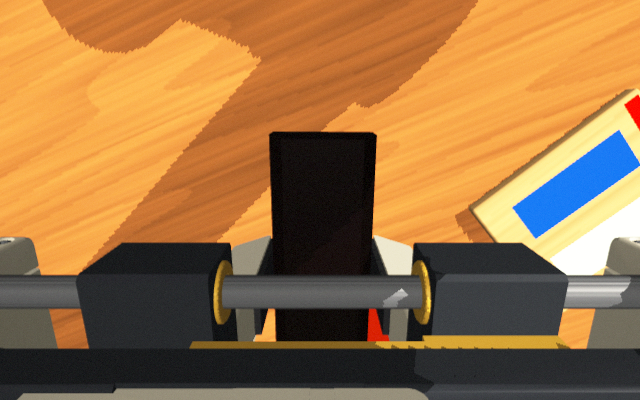

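Wrist view: the bar is held level and centred (322,220), and the blue strip is at (578,185), which agrees with the top view. Blue strip centre is about (464,-21), yaw 108.3.

```bash
python3 -m crank '[[-0.0017,0.0487,0,0,0,0.16],[0,0,0,0,0,0]]' >/dev/null
python3 - <<'E'
from h import *
togo(464,-21,140,108.3)
E
```

```text
t 5.15 pos [ 383.  -196.3  192. ] yaw 148.7 shift m [0.0217 0.1918 0.0524] then turn [-0.001 -0.005  0.705]
```

```bash
python3 -m crank '[[0.0055,0.048,0.013,0,0,0],[0.0055,0.048,0.013,0,0,0],[0.0055,0.048,0.013,0,0,0],[0.0055,0.048,0.013,0,0,0]]' >/dev/null
python3 -m crank '[[0,0,0,0,0,0.176],[0,0,0,0,0,0.176],[0,0,0,0,0,0.176],[0,0,0,0,0,0.176],[0,0,0,0,0,0]]'
python3 - <<'E'
from h import *
togo(464,-21,19,108.3)
E
```

```text
time: 6.28
tool_pos: [463.8, -24.0, 140.7]
tcp_rot: [-3.139, -0.001, 1.892]
contact_force: [-0.5, -0.4, -2.3]
grip_width: 43.8
finger_force: 30.0
 t 6.28 pos [463.8 -24.  140.7] yaw 108.4 shift m [0.0026 0.0014 0.1217] then turn [-0.003 -0.001  0.002]
```

```bash
python3 -m crank '[[0.0026,0.0014,0.05,0,0,0],[0,0,0.05,0,0,0],[0,0,0.016,0,0,0],[0,0,0.0045,0,0,0],[0,0,0,0,0,0]]'
python3 - <<'E'
from h import *
togo(464,-21,19,108.3)
E
```

```text
time: 6.9
tool_pos: [465.3, -20.9, 21.7]
tcp_rot: [-3.142, -0.0, 1.892]
contact_force: [-0.6, -0.2, -2.2]
grip_width: 43.4
finger_force: 30.0
 t 6.9 pos [465.3 -20.9  21.7] yaw 108.4 shift m [ 0.0003 -0.0013  0.0027] then turn [-0.    -0.     0.001]
```

```bash
python3 -m crank '[[0,-0.0005,0.002,0,0,0],[0,0,0,0,0,0]]'
python3 -m crank '[[0,0,0,0,0,0],[0,0,0,0,0,0],[0,0,0,0,0,0]]' 65
python3 -m crank '[[0,0,-0.04,0,0,0],[0,0,-0.0600,0,0,0],[0,0,-0.06,0,0,0],[0,0,0,0,0,0]]' 100
python3 - <<'E'
from h import *
togo(562.5,-239.5,180,25.9)
E
```

```text
time: 7.15
tool_pos: [465.0, -21.0, 20.3]
tcp_rot: [3.141, 0.001, 1.89]
contact_force: [0.2, -0.7, -1.8]
grip_width: 43.5
finger_force: 30.0
time: 7.52
tool_pos: [464.9, -20.9, 19.9]
tcp_rot: [3.141, 0.0, 1.89]
contact_force: [0.6, -0.7, 0.9]
grip_width: 59.1
finger_force: 0.0
time: 8.02
tool_pos: [467.3, -21.3, 184.3]
tcp_rot: [3.133, 0.005, 1.89]
contact_force: [0.2, 1.0, -0.6]
grip_width: 91.0
finger_force: 0.0
 t 8.03 pos [467.3 -21.3 184.3] yaw 108.3 shift m [-0.237   0.0219  0.0057] then turn [ 0.011 -0.002  1.438]
```

```bash
python3 -m crank '[[-0.0474,0.0044,0,0,0,0],[-0.0474,0.0044,0,0,0,0],[-0.0474,0.0044,0,0,0,0],[-0.0474,0.0044,0,0,0,0],[-0.0474,0.0044,0,0,0,0]]' >/dev/null
python3 -m crank '[[0,0,0,0,0,0.18],[0,0,0,0,0,0.18],[0,0,0,0,0,0.18],[0,0,0,0,0,0.18]]' >/dev/null
python3 -m crank '[[0,0,0,0,0,0.18],[0,0,0,0,0,0.18],[0,0,0,0,0,0.18],[0,0,0,0,0,0.18],[0,0,0,0,0,0]]'
python3 - <<'E'
from h import *
i,P,o=cam("top"); t=i[140:280,300:500]
for k,r in dict(black=(335,175,400,235)).items():
    c=blob(i,(0,0,0),(180,255,60),r); print(k,rect(P,c,31))
w=blob(i,(0,0,170),(180,80,255),(330,165,390,205)); print("white t",rect(P,w,15))
i,P,o=cam("wrist")
c=blob(i,(0,120,40),(8,255,255),(230,60,420,238)); print("red",rect(P,c,32),cv2.boundingRect(c))
cv2.imwrite("pics/w3.png",np.hstack([i[:,:400] if 0 else cv2.resize(i,(480,300)),cv2.resize(t,(300,300*140//200*1))[:300] if 0 else cv2.resize(t,(320,300))]))
togo(562.5,-239.5,180,25.9)
E
```

```text
time: 9.78
tool_pos: [559.5, -238.7, 178.5]
tcp_rot: [-3.14, 0.001, 0.451]
contact_force: [-0.2, 0.0, -0.4]
grip_width: 91.7
finger_force: 0.0
black (array([462.6, -22. ]), array([115.2,  39.9]), -72.0)
white t (array([531.1,   1.1]), array([116.6,  44. ]), -71.7)
red (array([ 565.7, -234.7]), array([110.1,  44.3]), 26.7) (294, 112, 53, 126)
 t 9.88 pos [ 559.6 -238.8  178.9] yaw 26.0 shift m [ 0.0023  0.0019 -0.0011] then turn [-0.001  0.001  0.002]
```

View pics/w3.png

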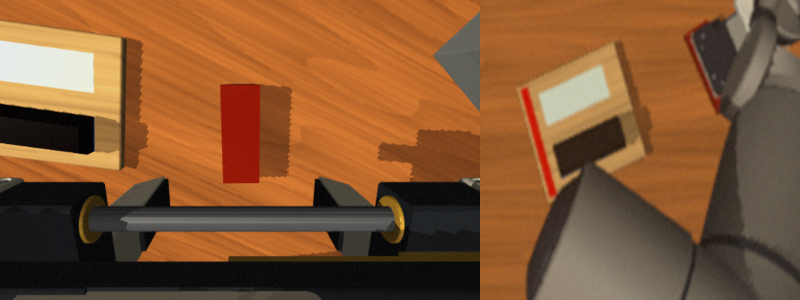

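The wrist part shows the red-brown bar aligned between the fingers at about (240,133) in the collage. The top part shows the black bar on the blue strip. Now grasping the red bar.

```bash
python3 -m crank '[[0.0035,0,0.05,0,0,-0.012],[0,0,0.055,0,0,0],[0,0,0.04,0,0,0],[0,0,0.0215,0,0,0],[0,0,0,0,0,0]]'
python3 -m crank '[[0,0,0,0,0,0],[0,0,0,0,0,0],[0,0,0,0,0,0],[0,0,0,0,0,0],[0,0,0,0,0,0]]' 20
python3 -m crank '[[0,0,0,0,0,0],[0,0,0,0,0,0],[0,0,0,0,0,0]]'
python3 -m crank '[[0,0,-0.05,0,0,0],[0,0,-0.055,0,0,0],[0,0,-0.055,0,0,0],[0,0,0,0,0,0]]'
python3 - <<'E'
from h import *
i,P,o=cam("wrist"); cv2.imwrite("pics/w4.png",cv2.resize(i,(480,300)))
togo(532.3,1.5,150,108.3)
E
```

```text
time: 10.5
tool_pos: [561.8, -236.8, 11.2]
tcp_rot: [-3.138, 0.002, 0.464]
contact_force: [0.1, 0.2, 0.7]
grip_width: 92.1
finger_force: 0.0
time: 11.12
tool_pos: [563.1, -237.5, 13.4]
tcp_rot: [3.141, -0.0, 0.462]
contact_force: [0.1, 1.4, 0.2]
grip_width: 46.9
finger_force: 0.5
time: 11.5
tool_pos: [563.0, -237.3, 13.3]
tcp_rot: [-3.141, -0.0, 0.462]
contact_force: [-0.9, 0.5, 3.0]
grip_width: 43.8
finger_force: 30.0
time: 12.0
tool_pos: [565.4, -238.9, 178.1]
tcp_rot: [3.133, -0.006, 0.462]
contact_force: [0.6, -0.3, -1.6]
grip_width: 43.9
finger_force: 30.0
 t 12.05 pos [ 563.9 -238.1  174.9] yaw 26.5 shift m [ 0.0784 -0.2286  0.0242] then turn [ 5.000e-03  1.000e-03 -1.428e+00]
```

View pics/w4.png

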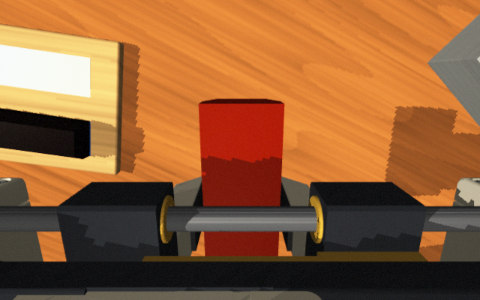

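Wrist view: red bar held level and centred at (241,175). Moving to the white strip.

```bash
python3 -m crank '[[0.0157,-0.0457,0.002,0,0,0],[0.0157,-0.0457,0.002,0,0,0],[0.0157,-0.0457,0.002,0,0,0],[0.0157,-0.0457,0.002,0,0,0],[0.0157,-0.0457,0.002,0,0,0]]' >/dev/null
python3 -m crank '[[0,0,0,0,0,-0.1785],[0,0,0,0,0,-0.1785],[0,0,0,0,0,-0.1785],[0,0,0,0,0,-0.1785]]' >/dev/null
python3 -m crank '[[0,0,0,0,0,-0.1785],[0,0,0,0,0,-0.1785],[0,0,0,0,0,-0.1785],[0,0,0,0,0,-0.1785],[0,0,0,0,0,0]]'
python3 - <<'E'
from h import *
togo(532.5,1.5,30,108.3)
i,P,o=cam("top");w=blob(i,(0,0,170),(180,80,255),(330,165,390,205))
E
```

```text
time: 13.8
tool_pos: [530.5, 2.1, 161.2]
tcp_rot: [-3.138, -0.002, 1.888]
contact_force: [0.1, 0.7, -0.9]
grip_width: 43.9
finger_force: 30.0
 t 13.8 pos [530.5   2.1 161.2] yaw 108.2 shift m [-0.0014  0.0022  0.1312] then turn [-0.003 -0.002 -0.002]
```

```bash
python3 -m crank '[[-0.0012,0.002,0.05,0,0,0],[0,0,0.045,0,0,0],[0,0,0.02,0,0,0],[0,0,0.01,0,0,0],[0,0,0,0,0,0]]'
python3 - <<'E'
from h import *
togo(532.3,1.5,28.5,108.3)
E
```

```text
time: 14.48
tool_pos: [533.6, 1.6, 37.7]
tcp_rot: [-3.141, -0.001, 1.888]
contact_force: [1.1, -0.2, -1.8]
grip_width: 43.9
finger_force: 30.0
 t 14.47 pos [533.6   1.6  37.7] yaw 108.2 shift m [ 0.0003 -0.0012  0.0092] then turn [-0.001 -0.001 -0.002]
```

```bash
python3 -m crank '[[0,-0.0006,0.005,0,0,0],[0,0,0.0035,0,0,0],[0,0,0,0,0,0]]'
python3 -m crank '[[0,0,0,0,0,0],[0,0,0,0,0,0],[0,0,0,0,0,0]]' 58
python3 -m crank '[[0,0,-0.02,0,0,0],[0,0,-0.0600,0,0,0],[0,0,-0.06,0,0,0],[0,0,-0.02,0,0,0],[0,0,0,0,0,0]]'
python3 - <<'E'
from h import *
togo(500,150,190,10,note="via")
togo(371,297,190,11)
E
```

```text
time: 14.85
tool_pos: [533.3, 1.4, 29.9]
tcp_rot: [3.141, 0.0, 1.89]
contact_force: [-0.4, 0.1, -1.0]
grip_width: 43.5
finger_force: 30.0
time: 15.22
tool_pos: [533.4, 1.3, 29.9]
tcp_rot: [3.141, 0.0, 1.89]
contact_force: [0.2, -0.3, 0.4]
grip_width: 53.2
finger_force: 0.0
time: 15.85
tool_pos: [534.1, 1.2, 191.4]
tcp_rot: [3.138, 0.002, 1.89]
contact_force: [0.4, -0.5, -0.6]
grip_width: 53.0
finger_force: 0.0
via t 15.85 pos [534.1   1.2 191.4] yaw 108.3 shift m [0.1519 0.0143 0.0012] then turn [ 0.004 -0.002  1.715]
 t 15.85 pos [534.1   1.2 191.4] yaw 108.3 shift m [ 0.332  -0.0621  0.0006] then turn [ 0.004 -0.002  1.698]
```

```bash
python3 -m crank '[[0.0553,-0.0103,0,0,0,0],[0.0553,-0.0103,0,0,0,0],[0.0553,-0.0103,0,0,0,0],[0.0553,-0.0103,0,0,0,0],[0.0553,-0.0103,0,0,0,0]]' 100 >/dev/null
python3 -m crank '[[0.0553,-0.0103,0,0,0,0],[0,0,0,0,0,-0.18],[0,0,0,0,0,-0.18],[0,0,0,0,0,-0.18],[0,0,0,0,0,-0.18]]' >/dev/null
python3 -m crank '[[0,0,0,0,0,-0.18],[0,0,0,0,0,-0.18],[0,0,0,0,0,-0.18],[0,0,0,0,0,-0.18],[0,0,0,0,0,0]]'
python3 - <<'E'
from h import *
j,Q,o=cam("top")
c=blob(j,(0,150,40),(8,255,170),(345,165,400,200)); print("red",rect(Q,c,47))
i,P,o=cam("wrist")
c=blob(i,(14,120,80),(30,255,255),(240,60,400,256)); print("gold",rect(P,c,32),cv2.boundingRect(c))
cv2.imwrite("pics/w5.png",np.hstack([cv2.resize(i,(480,300)),cv2.resize(j[140:280,300:450],(320,300))]))
togo(371,297,190,191)
E
```

```text
time: 17.73
tool_pos: [369.8, 296.6, 188.2]
tcp_rot: [-3.141, -0.003, -2.955]
contact_force: [-0.7, 0.1, -0.3]
grip_width: 91.5
finger_force: 0.0
red (array([531.8,  -3.1]), array([105.5,  42.4]), -72.1)
gold (array([372.4, 295.2]), array([118.8,  45.3]), 11.2) (293, 118, 53, 130)
 t 17.82 pos [370.1 296.8 188.7] yaw -169.4 shift m [-0.001   0.0001 -0.0013] then turn [-0.001 -0.002 -0.008]
```

View pics/w5.png

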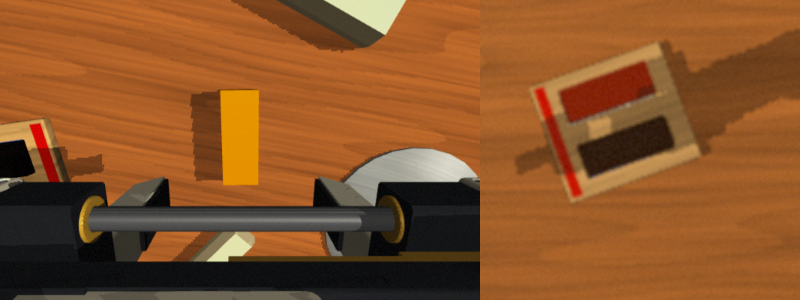

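The wrist view shows the gold bar at (240,137), well centred and clear of the lid at right. The top crop shows the black and red bars lying parallel on their strips. Now grasping gold.

```bash
python3 -m crank '[[-0.0015,-0.001,0.055,0,0,-0.01],[0,0,0.055,0,0,0],[0,0,0.045,0,0,0],[0,0,0.0205,0,0,0],[0,0,0,0,0,0]]'
python3 -m crank '[[0,0,0,0,0,0],[0,0,0,0,0,0],[0,0,0,0,0,0],[0,0,0,0,0,0],[0,0,0,0,0,0]]' 20
python3 -m crank '[[0,0,0,0,0,0],[0,0,0,0,0,0],[0,0,0,0,0,0]]'
python3 -m crank '[[0,0,-0.05,0,0,0],[0,0,-0.06,0,0,0],[0,0,-0.06,0,0,0],[0,0,-0.01,0,0,0],[0,0,0,0,0,0]]'
python3 - <<'E'
from h import *
togo(487,24.5,190,198.3)
E
```

```text
time: 18.45
tool_pos: [371.0, 295.6, 12.6]
tcp_rot: [-3.14, -0.004, -2.946]
contact_force: [0.3, 0.2, -0.4]
grip_width: 91.9
finger_force: 0.0
time: 19.08
tool_pos: [372.2, 296.4, 14.4]
tcp_rot: [3.141, 0.0, -2.943]
contact_force: [0.3, 0.6, -0.3]
grip_width: 46.4
finger_force: 0.0
time: 19.45
tool_pos: [372.2, 296.3, 14.4]
tcp_rot: [3.142, 0.0, -2.943]
contact_force: [-0.7, -1.5, 4.9]
grip_width: 43.6
finger_force: 30.0
time: 20.08
tool_pos: [371.9, 296.2, 193.8]
tcp_rot: [3.142, -0.0, -2.943]
contact_force: [-0.6, -0.4, -2.9]
grip_width: 44.1
finger_force: 30.0
 t 20.07 pos [371.9 296.2 193.8] yaw -168.6 shift m [-0.0594 -0.2891  0.0037] then turn [ 0.    -0.    -0.121]
```

```bash
python3 -m crank '[[-0.0119,-0.0578,0,0,0,0],[-0.0119,-0.0578,0,0,0,0],[-0.0119,-0.0578,0,0,0,0],[-0.0119,-0.0578,0,0,0,0],[-0.0119,-0.0578,0,0,0,0]]' >/dev/null
python3 -m crank '[[0,0,0,0,0,-0.0605],[0,0,0,0,0,-0.0605],[0,0,0.05,0,0,0],[0,0,0.03,0,0,0],[0,0,0,0,0,0]]'
python3 - <<'E'
from h import *
i,P,o=cam("wrist");cv2.imwrite("pics/w6.png",cv2.resize(i,(480,300)))
togo(487.5,24.4,62,198.3)
E
```

```text
time: 21.32
tool_pos: [484.3, 25.0, 110.2]
tcp_rot: [3.137, -0.009, -2.823]
contact_force: [0.0, 0.1, -1.7]
grip_width: 43.9
finger_force: 30.0
 t 21.38 pos [485.9  24.9 112.2] yaw -161.7 shift m [-0.0016 -0.0011  0.0502] then turn [ 0.002 -0.005 -0.   ]
```

View pics/w6.png

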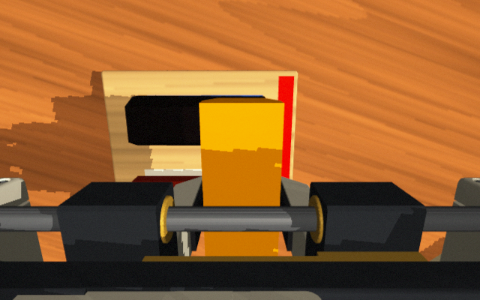

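The gold bar is square to the board at the red end (240,175), with the black bar below at (190,120). Lowering.

```bash
python3 -m crank '[[-0.0016,-0.0008,0.025,0,0,0],[0,0,0.015,0,0,0],[0,0,0.0055,0,0,0],[0,0,0,0,0,0]]'
python3 - <<'E'
from h import *
togo(487.5,24.4,62,198.3)
E
```

```text
time: 21.88
tool_pos: [489.5, 24.5, 69.2]
tcp_rot: [-3.141, 0.001, -2.822]
contact_force: [0.2, 0.1, -1.4]
grip_width: 43.9
finger_force: 30.0
 t 21.88 pos [489.5  24.5  69.2] yaw -161.7 shift m [0.002  0.0006 0.0072] then turn [-0.     0.001 -0.   ]
```

```bash
python3 -m crank '[[0.001,0,0.0045,0,0,0],[0,0,0.0025,0,0,0],[0,0,0,0,0,0]]'
python3 -m crank '[[0,0,0,0,0,0],[0,0,0,0,0,0],[0,0,0,0,0,0]]' 58
python3 -m crank '[[0,0,-0.02,0,0,0],[0,0,-0.0600,0,0,0],[0,0,-0.05,0,0,0],[0,0,0,0,0,0]]'
python3 - <<'E'
from h import *
togo(556.7,296,190,148)
E
```

```text
time: 22.25
tool_pos: [488.2, 24.1, 61.7]
tcp_rot: [3.142, 0.0, -2.822]
contact_force: [-0.3, 0.5, -1.1]
grip_width: 44.1
finger_force: 30.0
time: 22.62
tool_pos: [488.4, 24.1, 61.9]
tcp_rot: [-3.141, 0.0, -2.822]
contact_force: [0.1, 0.4, 0.2]
grip_width: 52.9
finger_force: 0.0
time: 23.12
tool_pos: [490.5, 23.9, 195.7]
tcp_rot: [-3.138, 0.008, -2.822]
contact_force: [-0.5, 0.9, 0.0]
grip_width: 52.9
finger_force: 0.0
 t 23.12 pos [490.5  23.9 195.7] yaw -161.7 shift m [-0.1482  0.2376  0.006 ] then turn [0.    0.009 0.878]
```

```bash
python3 -m crank '[[-0.0296,0.0475,0,0,0,0],[-0.0296,0.0475,0,0,0,0],[-0.0296,0.0475,0,0,0,0],[-0.0296,0.0475,0,0,0,0],[-0.0296,0.0475,0,0,0,0]]' 100 >/dev/null
python3 -m crank '[[0,0,0,0,0,0.1756],[0,0,0,0,0,0.1756],[0,0,0,0,0,0.1756],[0,0,0,0,0,0.1756],[0,0,0,0,0,0.1756]]' >/dev/null
python3 -m crank '[[0,0,0,0,0,0],[0,0,0,0,0,0]]'
python3 - <<'E'
from h import *
j,Q,o=cam("top")
i,P,o=cam("wrist")
c=blob(i,(20,15,120),(50,120,255),(230,60,410,256)); print("cream",rect(P,c,32),rect(P,c,14),cv2.boundingRect(c))
cv2.imwrite("pics/w7.png",np.hstack([cv2.resize(i,(480,300)),cv2.resize(j[140:280,300:450],(320,300))]))
togo(556.7,296,190,148)
E
```

```text
time: 24.62
tool_pos: [554.0, 296.0, 190.9]
tcp_rot: [-3.141, -0.001, 2.586]
contact_force: [0.0, -0.1, -0.5]
grip_width: 91.8
finger_force: 0.0
cream (array([557. , 296.1]), array([117. ,  35.8]), -32.3) (array([560.6, 294. ]), array([123.7,  37.8]), -32.3) (304, 119, 41, 127)
 t 24.73 pos [554.1 296.  191.3] yaw 148.1 shift m [-0.0022  0.0014  0.0013] then turn [-0.    -0.     0.002]
```

View pics/w7.png

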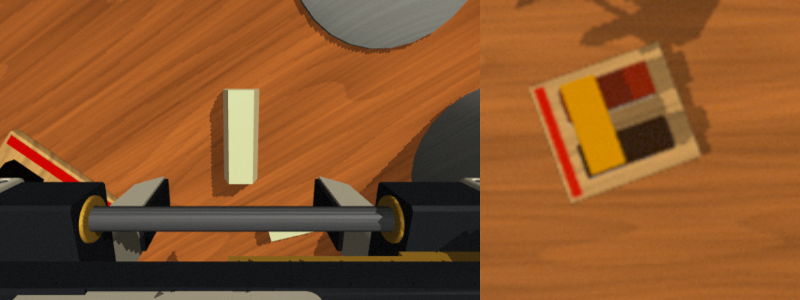

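The wrist view shows the cream bar at (240,137) between the fingers, with the small one well away at (290,238). The top crop shows gold lying across both lower bars at the red end. Now grasping cream.

```bash
python3 -m crank '[[-0.003,0.0014,0.055,0,0,0.005],[0,0,0.055,0,0,0],[0,0,0.05,0,0,0],[0,0,0.0265,0,0,0],[0,0,0,0,0,0]]'
python3 -m crank '[[0,0,0,0,0,0],[0,0,0,0,0,0],[0,0,0,0,0,0],[0,0,0,0,0,0],[0,0,0,0,0,0]]' 20
python3 -m crank '[[0,0,0,0,0,0],[0,0,0,0,0,0],[0,0,0,0,0,0]]'
python3 -m crank '[[0,0,-0.05,0,0,0],[0,0,-0.06,0,0,0],[0,0,-0.06,0,0,0],[0,0,-0.015,0,0,0],[0,0,0,0,0,0]]'
python3 - <<'E'
from h import *
togo(510.3,-44,190,198.3)
E
```

```text
time: 25.35
tool_pos: [556.8, 295.4, 3.4]
tcp_rot: [-3.14, -0.002, 2.579]
contact_force: [1.0, -0.2, -0.2]
grip_width: 92.1
finger_force: 0.0
time: 25.98
tool_pos: [557.4, 295.6, 5.4]
tcp_rot: [-3.141, -0.0, 2.578]
contact_force: [-1.5, -2.4, 2.2]
grip_width: 46.5
finger_force: 0.9
time: 26.35
tool_pos: [557.3, 295.5, 5.3]
tcp_rot: [-3.141, -0.0, 2.578]
contact_force: [-1.8, -2.7, 2.9]
grip_width: 43.6
finger_force: 30.0
time: 26.98
tool_pos: [557.6, 295.9, 190.3]
tcp_rot: [3.14, 0.001, 2.578]
contact_force: [-0.9, -0.2, -2.3]
grip_width: 43.5
finger_force: 30.0
 t 26.98 pos [557.6 295.9 190.3] yaw 147.7 shift m [-0.1416 -0.3126  0.    ] then turn [ 0.001  0.001 -0.883]
```

```bash
python3 -m crank '[[-0.0236,-0.0521,0,0,0,0],[-0.0236,-0.0521,0,0,0,0],[-0.0236,-0.0521,0,0,0,0],[-0.0236,-0.0521,0,0,0,0],[-0.0236,-0.0521,0,0,0,0]]' >/dev/null
python3 -m crank '[[-0.0236,-0.0521,0,0,0,0],[0,0,0,0,0,-0.1766],[0,0,0,0,0,-0.1766],[0,0,0,0,0,-0.1766],[0,0,0,0,0,-0.1766]]' >/dev/null
python3 -m crank '[[0,0,0,0,0,-0.1766],[0,0,0.04,0,0,0],[0,0,0.02,0,0,0],[0,0,0,0,0,0],[0,0,0,0,0,0]]'
python3 - <<'E'
from h import *
i,P,o=cam("wrist");cv2.imwrite("pics/w8.png",cv2.resize(i,(480,300)))
togo(510.8,-44.2,54,198.3)
E
```

```text
time: 28.85
tool_pos: [510.0, -44.1, 129.7]
tcp_rot: [3.141, -0.001, -2.822]
contact_force: [0.8, 0.2, -2.4]
grip_width: 43.6
finger_force: 30.0
 t 28.9 pos [510.4 -44.2 130.3] yaw -161.7 shift m [-0.0004 -0.0001  0.0763] then turn [-0.  0. -0.]
```

View pics/w8.png

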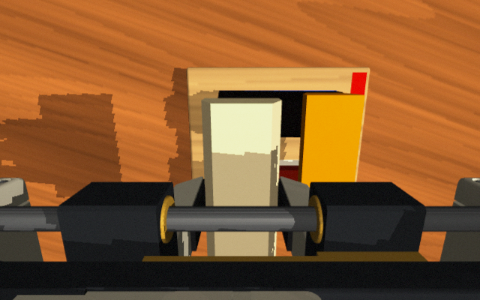

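The cream bar is held square over the plain end (242,175), parallel to gold at (333,140). Lowering.

```bash
python3 -m crank '[[0,0,0.04,0,0,0],[0,0,0.02,0,0,0],[0,0,0.008,0,0,0],[0,0,0,0,0,0]]'
python3 - <<'E'
from h import *
togo(510.8,-44.2,53,198.3)
E
```

```text
time: 29.4
tool_pos: [510.5, -44.3, 62.6]
tcp_rot: [-3.141, 0.001, -2.822]
contact_force: [1.0, -0.7, -2.1]
grip_width: 43.5
finger_force: 30.0
 t 29.4 pos [510.5 -44.3  62.6] yaw -161.7 shift m [-0.0003  0.      0.0096] then turn [-0.     0.001 -0.   ]
```

```bash
python3 -m crank '[[0,0,0.006,0,0,0],[0,0,0.0035,0,0,0],[0,0,0,0,0,0]]'
python3 -m crank '[[0,0,0,0,0,0],[0,0,0,0,0,0],[0,0,0,0,0,0]]' 56
python3 -m crank '[[0,0,-0.02,0,0,0],[0,0,-0.0600,0,0,0],[0,0,-0.05,0,0,0],[0,0,0,0,0,0]]'
python3 -m crank '[[-0.045,0.045,-0.02,0,0,0],[-0.045,0.045,0,0,0,0],[-0.045,0.045,0,0,0,0],[-0.045,0.045,0,0,0,0],[0,0,0,0,0,0]]'
python3 - <<'E'
from h import *
j,Q,o=cam("top");k,_,_=cam("side")
cv2.imwrite("pics/f.png",np.hstack([cv2.resize(j[140:280,300:450],(400,373)),cv2.resize(k[190:280,270:390],(400,373))]))
E
```

```text
time: 29.78
tool_pos: [510.1, -44.2, 52.7]
tcp_rot: [3.141, -0.0, -2.822]
contact_force: [0.2, 0.1, -0.9]
grip_width: 43.8
finger_force: 30.0
time: 30.15
tool_pos: [510.3, -44.2, 52.9]
tcp_rot: [-3.141, 0.0, -2.822]
contact_force: [-0.6, 0.2, 1.0]
grip_width: 51.3
finger_force: 0.0
time: 30.65
tool_pos: [512.4, -44.7, 186.8]
tcp_rot: [-3.137, 0.008, -2.822]
contact_force: [0.6, 0.3, -0.9]
grip_width: 51.5
finger_force: 0.0
time: 31.28
tool_pos: [621.3, 180.6, 198.7]
tcp_rot: [3.14, -0.002, -2.818]
contact_force: [-0.9, 0.6, -0.2]
grip_width: 51.5
finger_force: 0.0
```

View pics/f.png

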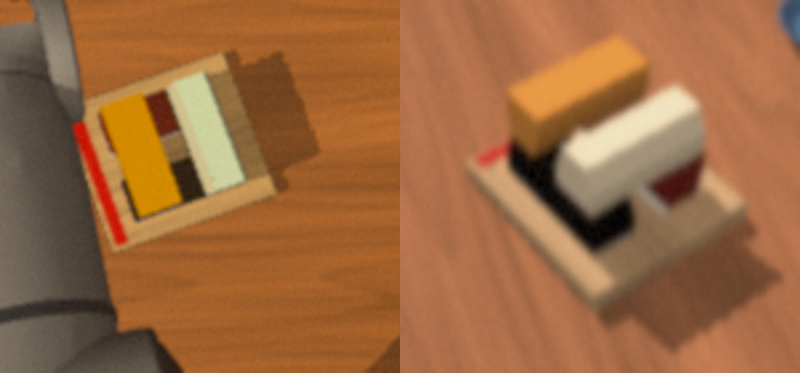

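Both views show a flat, square two-layer stack: gold at the red end (140,155), cream at the other (207,135), and the gripper clear of everything. Handing in.

```bash
python3 -c "
from plant import bot
print(bot.close_job())"
```

```text
the job is handed in; nothing more can be done
None
```

All four bars are stacked on the board in two crossed layers, square and released, and the job was handed in at about 31 s; the final pictures look right, but the hand-in returned no verdict.

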